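# Set the lens midway between lamp and light sensor

## Robot

A 6-joint arm with a two-finger parallel gripper is mounted at the origin on the work surface. World frame = base frame: x ahead of the robot, y to its left, z up, the work surface at z = 0. Lengths are in m, angles in rad, forces in N, time in s.
With the tool pointing down it reaches from about 0.35 to 0.975 m from the base axis. Payload 4.9 kg.
Tool frame: the origin (TCP) lies on the mounting face of the last link; the fingertips stand 173 mm ahead of it and the grasp point (between the pads) lies 155 mm ahead of it; z points along the fingers, y is the direction in which the jaws open and shut (so a half turn about z gives the same grasp; the last joint's range is limited). The gripper opens to 85 mm and grips with 20 to 120 N. Pads are 22 mm wide; open, the fingers measure 114 mm over their backs; the gripper's body (76 mm by 85 mm) begins 54 mm behind the grasp point. The pads swing forward as they close: fully open they stand 13 mm farther back than shut.
Start: joints at [1.088, 0.053, 1.613, -0, 1.476, -0.119], TCP at [0.222, 0.584, 0.405] pointing down, gripper open.
Joint ranges: [-3.01, 3.01], [-1.01, 2.22], [0.06, 2.58], [-1.02, 4.17], [0.09, 2.62], [-3.14, 3.14]. Speed limits (rad/s): [2.57, 2.57, 3.14, 3.14, 3.14, 3.14].

## Interface

Orientations are given as a unit quaternion [w, x, y, z].
In Python, from plant import manip gives the robot as it stands.
- The arm moves only by the tool play_rows, never from a script. Its argument "increments" is a list of rows, each an object with "offset": the shift along the tool's x, y, z in mm, a list of three; "twist": the turn about the tool's z in rad; "grip": the opening, from 0 (shut) to 1 (fully open). In form: [{"offset": [dx, dy, dz], "twist": twist, "grip": grip}, ...]. A call has 1 to 5 rows; each row is the pose to reach, as a shift and turn from the pose commanded when the call began, along the tool's axes at that moment; what a row does not reach only later rows make up. A row lasts 1/12 s, in which the tool goes at most 41.7 mm and 7.16 degrees, less where a joint would pass 70% of its speed; a pose out of reach is approached as far as the arm can. A call with a gripper value outside its range is refused whole. The fingers move at their own pace and stop on an object; the grip force is fixed at half the most. Time passes only in rows, so rows that repeat a pose let the fingers close. It gives the time, the measured TCP pose, the force and the opening at its end, in the units of the state.
- manip.state(): the state, without advancing time (a new reading comes with each control period).
- manip.grab_frame(name): name is "scene" or "top" or "wrist"; returns the picture (480x640x3 uint8, blue, green, red); there is no depth.
- manip.get_calibration(name): a dict with "fx", "fy", "cx", "cy" (pixels), "k1" (the pictures are not rectified: a ray, as slopes to the right and down, at radius r is drawn at 1 + k1 r^2 times it, then the intrinsics apply), "T" (4x4, takes a point from camera to world coordinates). Camera axes: x right, y down, z forward; pixel columns grow to the right and rows downward; lengths in m; the calibration is good to about 2 mm. A picture is of the moment at which its call begins: read the wrist's pose just before it. get_calibration takes no time and is no camera call; for the wrist camera it gives the pose at the moment of the call.
- manip.job_done(): hands the job in, once; it reports no verdict.
Trained networks look in the newest picture that a camera, given by its name, has taken for a name from the list of things; names that differ only in an ending like _2 or _b are one class to them, and where a whole thing is asked for, a point or a joint stands for the part that bears it (a point fixed in the world has none). Each returns a list of dicts, best first, with "p" (0 to 1); they miss things now and then, are a little off and sometimes report something else, mostly with a low value. They report only what shows in the picture. A call takes as long as a camera call. They do not tell look-alikes from the thing itself.
- manip.boxes_of(query, camera): "xyz" ([x, y, z] in m, in the coordinates of the camera as it stood for that picture, good to about 4 mm: the middle of the surface that is visible of it).
- manip.tip_of(query, camera): "xyz" ([x, y, z] in m, in the coordinates of the camera as it stood for that picture, good to about 4 mm: a listed point, or the origin of a listed thing).
The state is a dict: "time": time; "joint_pos": joint angles; "joint_vel": joint speeds; "joint_efforts": joint torques, N m; "tool_pos": TCP position; "tool_rot": TCP orientation; "contact_force": force on the tool from outside, world axes, zero at the start; "ft_torque": the same for the moment, N m; "gripper_width": opening from 0.0 (shut) to 1.0 (fully open).
Only numpy, scipy, OpenCV 4.12 (cv2) and the standard library are available. Lean on these libraries where they do the work, as an engineer would, in place of code of your own. Each camera call takes 0.05 s, during which the arm holds its last target. There are 200 camera calls.

## Task

On the wooden experiment board, stand the round lens in the blue ring upright midway between the lamp and the light sensor, on the straight line from one to the other and with its glass squarely facing them. Leave the square orange filter holder where it stands.

Things in the scene. Friction and masses are not known exactly. Their poses are not given: they have to be found in the camera images.
- lens_center (a point): Loose lens holder, 0.14 to 0.28 kg, on the table: black foot 50 (x) x 70 (y) x 18 mm, on it a blue ring 60 mm across, 12 mm thick (along y), round a glass lens; black grip tab 24 (x) x 12 (y) mm on top, 84 to 108 mm above the foot's underside. Point: centre of the glass, 54 mm above the underside. z up, y through the glass (both faces alike). Pinch tab or ring along y, from above.
- lamp (a point): Yellow round lamp, 44 mm across, fixed near one end of a fixed wooden board (110 wide, 460 long, 8 mm thick, lying on the table); its top is 84 mm above the table. Point: middle of its front face, 62 mm above the table, 54 mm above the board. y points straight at the light sensor, along the board; z up. Toy bricks and a battery, under 35 mm high, lie beyond the board.
- sensor (a point): Light sensor: upright green plate 46 x 46 mm with a white and black eye, fixed near the other end of the board, facing the lamp; its top is 85 mm above the table. Point: middle of its front face, 62 mm above the table, 280 mm from the lamp point. Axes parallel to those of the lamp point.
- filter_center (a point): Bystander to leave alone: loose holder on the table with the same black foot and tab as the lens holder, 108 mm tall, but with a square orange frame 60 x 60 mm and an amber pane. Point: centre of the pane, 54 mm above the underside. z up, y through the pane.
Things that resemble listed ones, but are neither listed nor needed, are in the scene too. Leave any purple look-alike of the part that bears lens_center alone.

How it is judged:
By the outcome, as a careful person would: the job done as asked, in the order asked, and still so for the second after the job is handed in, with the robot touching nothing.
It also fails if it takes over 35 s, if anything falls off the work surface, if the arm or the gripper's body presses on something with over 40 N, if the wrist force passes 120 N, or if a joint passes its speed limit or range.

## Working session

There is one attempt and no reset: what is moved stays moved. The work goes in short steps, Python scripts to look and compute and a tool call to move; the robot and the scene stay as the last step left them, time stands still between calls to the robot, and variables do not carry over. Pictures are saved under pics/ and viewed, about 8 in all and at most 12, crops included, and the job is handed in when it is done.

Besides the shell and the picture viewer there is one more tool, called after ">>>" in YAML: its name, and indented under it one key for each argument. play_rows: Moves the arm, as the interface text tells. Its arguments: {"type":"object","properties":{"increments":{"type":"array"}},"required":["increments"]}

```bash
mkdir -p pics; cat > h.py <<'E'
from plant import manip
import numpy as np, cv2
def w(cam,xyz):
    T=np.array(manip.get_calibration(cam)["T"]); return T[:3,:3]@np.array(xyz)+T[:3,3]
def pix2z(cam,uv,z,c=None):
    c=c or manip.get_calibration(cam); T=np.array(c["T"])
    K=np.array([[c["fx"],0,c["cx"]],[0,c["fy"],c["cy"]],[0,0,1]])
    p=cv2.undistortPoints(np.array([[uv]],float),K,np.array([c["k1"],0,0,0,0],float))[0,0]
    d=T[:3,:3]@np.array([p[0],p[1],1]); return T[:3,3]+d*(z-T[2,3])/d[2]
def proj(cam,P,c=None):
    c=c or manip.get_calibration(cam); T=np.linalg.inv(np.array(c["T"]))
    q=T[:3,:3]@np.array(P)+T[:3,3]; a=q[:2]/q[2]; a=a*(1+c["k1"]*(a@a))
    return np.array([c["fx"]*a[0]+c["cx"],c["fy"]*a[1]+c["cy"]])
E
python3 - <<'E'
from h import *
np.set_printoptions(precision=4,suppress=True)
ims=[]
for cam in ("top","scene"):
    im=manip.grab_frame(cam); cv2.imwrite(f"pics/{cam}0.png",im)
    for q in ("lens_center","lamp","sensor","filter_center"):
        for r in manip.tip_of(q,cam)[:4]: print(cam,q,round(r["p"],2),w(cam,r["xyz"]))
print(manip.state()); print(manip.get_calibration("top"))
E
```

```text
top lens_center 0.82 [ 0.4565 -0.0184  0.0527]
top lens_center 0.78 [0.4564 0.1041 0.0569]
top lamp 0.61 [ 0.6083 -0.1975  0.067 ]
top sensor 0.87 [0.6715 0.0726 0.0629]
top filter_center 0.87 [ 0.4684 -0.1434  0.0477]
top filter_center 0.58 [0.4551 0.1029 0.0561]
scene lens_center 0.7 [ 0.4537 -0.0153  0.0545]
scene lens_center 0.67 [0.4582 0.1009 0.0533]
scene lamp 0.94 [ 0.6089 -0.1967  0.0619]
scene sensor 0.65 [0.6769 0.0717 0.0611]
scene filter_center 0.82 [ 0.4638 -0.1453  0.0565]
{'time': 0.5, 'joint_pos': array([ 1.088 ,  0.0527,  1.613 ,  0.    ,  1.476 , -0.119 ]), 'joint_vel': array([-0.0039,  0.0002, -0.0009, -0.0004, -0.0001, -0.0007]), 'joint_efforts': array([ -0.0005, -39.3218, -37.0027,  -0.0002,   0.0013,  -0.    ]), 'tool_pos': array([0.2224, 0.5841, 0.4047]), 'tool_rot': array([-0.    ,  0.1809,  0.9835, -0.    ]), 'contact_force': array([0.3886, 0.0508, 0.5237]), 'ft_torque': array([ 0.0007, -0.0354,  0.0174]), 'gripper_width': 1.000923037433692}
{'fx': 511.9097019722053, 'fy': 511.9097019722053, 'cx': 318.8551517561496, 'cy': 242.79852913269025, 'k1': -0.036358867421882275, 'T': array([[-0.0121, -0.9981,  0.0601,  0.5218],
       [-0.9991,  0.0096, -0.0416,  0.0317],
       [ 0.0409, -0.0605, -0.9973,  0.8   ],
       [ 0.    ,  0.    ,  0.    ,  1.    ]])}
```

View pics/top0.png

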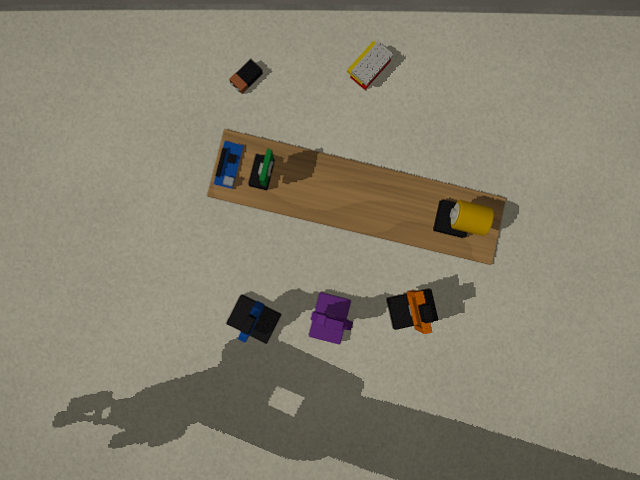

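View pics/scene0.png

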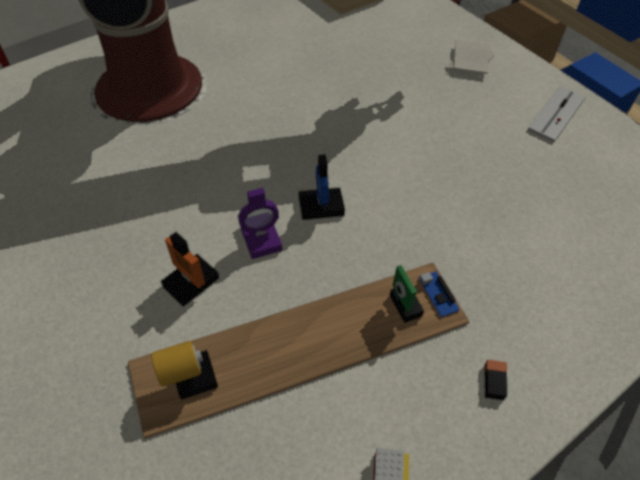

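Blue lens holder foot is at about px (254,319) in the top view. The purple look-alike is at (330,318), the filter at (413,310), the sensor at (265,168) and the lamp at (470,217). Next I refine the board line and the foot yaw, and compute the first move.

```bash
cat >> h.py <<'E'
np.set_printoptions(precision=4,suppress=True)
def R(q):
    from scipy.spatial.transform import Rotation as Ro
    return Ro.from_quat([q[1],q[2],q[3],q[0]]).as_matrix()
def delta(p):  # tool-axis offset in mm to TCP target p
    s=manip.state(); return R(s["tool_rot"]).T@(np.array(p)-s["tool_pos"])*1000
def ang(v): return np.degrees(np.arctan2(v[1],v[0]))
E
python3 - <<'E'
from h import *
im=cv2.imread("pics/top0.png")
def rect(mask,z,name):
    n,l,st,c=cv2.connectedComponentsWithStats(mask.astype(np.uint8))
    i=1+np.argmax(st[1:,4]); ct=max(cv2.findContours((l==i).astype(np.uint8),0,2)[0],key=cv2.contourArea)
    pts=np.array([pix2z("top",p[0],z)[:2]*1000 for p in ct],np.float32)
    r=cv2.minAreaRect(pts); b=cv2.boxPoints(r); print(name,r); 
    e=[b[1]-b[0],b[2]-b[1]]; print([ (np.linalg.norm(x),ang(x)) for x in e])
hsv=cv2.cvtColor(im,cv2.COLOR_BGR2HSV)
m=(hsv[...,0]>8)&(hsv[...,0]<22)&(hsv[...,1]>95); m[:115]=0;m[275:]=0
m=cv2.morphologyEx(m.astype(np.uint8),cv2.MORPH_CLOSE,np.ones((9,9)))
rect(m,.008,"board")
g=im.max(2)<48; g[:290]=0; g[350:]=0; g[:,:215]=0; g[:,295:]=0
rect(cv2.morphologyEx(g.astype(np.uint8),cv2.MORPH_OPEN,np.ones((3,3))),.018,"foot")
cs=cv2.resize(im[285:350,210:300],None,fx=5,fy=5); gs=cv2.resize(g[285:350,210:300].astype(np.uint8)*255,None,fx=5,fy=5)
cv2.imwrite("pics/crop1.png",np.vstack([cs[:300],cv2.merge([gs]*3)[:300]]))
c=manip.get_calibration("wrist"); s=manip.state(); Rt=R(s["tool_rot"]); T=np.array(c["T"])
print("cam in tool",Rt.T@(T[:3,3]-s["tool_pos"]),"\n",Rt.T@T[:3,:3],c["fx"])
print(delta([.457,.102,.38]))
E
```

```text
board ((641.4354858398438, -63.93513488769531), (459.0218811035156, 109.8038101196289), 75.8790512084961)
[(np.float32(109.8038), np.float32(-14.120965)), (np.float32(459.0219), np.float32(75.87904))]
foot ((455.286865234375, 99.58167266845703), (67.53263854980469, 50.29958724975586), 62.779075622558594)
[(np.float32(50.299595), np.float32(-27.220924)), (np.float32(67.53265), np.float32(62.779053))]
cam in tool [0.0702 0.0005 0.0299] 
 [[ 0.0002 -0.9621 -0.2727]
 [ 1.     -0.      0.0006]
 [-0.0006 -0.2727  0.9621]] 347.7865962124538
[-390.8006 -367.0275   24.6815]
```

>>> play_rows:
  increments:
    - {"offset": [-29, -27, 0], "twist": 0, "grip": 1}
    - {"offset": [-58, -54, 0], "twist": 0, "grip": 1}
    - {"offset": [-87, -81, 0], "twist": 0, "grip": 1}
    - {"offset": [-116, -108, 0], "twist": 0, "grip": 1}
    - {"offset": [-145, -136, 0], "twist": 0, "grip": 1}

```text
time: 0.92
tool_pos: [0.3098, 0.4039, 0.4048]
tool_rot: [0.0, 0.18, 0.984, 0.0]
contact_force: [0.4, 0.1, 0.3]
gripper_width: 0.998
```

>>> play_rows:
  increments:
    - {"offset": [-29, -27, 0], "twist": 0, "grip": 1}
    - {"offset": [-58, -54, 0], "twist": 0, "grip": 1}
    - {"offset": [-87, -81, 0], "twist": 0, "grip": 1}
    - {"offset": [-116, -108, 0], "twist": 0, "grip": 1}
    - {"offset": [-145, -136, 0], "twist": 0, "grip": 1}

```text
time: 1.33
tool_pos: [0.3969, 0.2249, 0.4051]
tool_rot: [0.001, 0.181, 0.984, 0.0]
contact_force: [1.5, 0.4, -0.1]
gripper_width: 0.998
```

>>> play_rows:
  increments:
    - {"offset": [-29, -27, 5], "twist": 0, "grip": 1}
    - {"offset": [-58, -54, 10], "twist": 0, "grip": 1}
    - {"offset": [-87, -81, 15], "twist": 0, "grip": 1}
    - {"offset": [-101, -95, 20], "twist": 0.11, "grip": 1}
    - {"offset": [-101, -95, 25], "twist": 0.11, "grip": 1}

```text
time: 1.75
tool_pos: [0.4584, 0.0989, 0.3798]
tool_rot: [0.001, 0.239, 0.971, -0.0]
contact_force: [-0.1, 0.7, -0.8]
gripper_width: 1.0
```

```bash
python3 - <<'E'
from h import *
s=manip.state();print(s["tool_pos"],s["time"],ang(R(s["tool_rot"])[:,1]))
im=manip.grab_frame("wrist"); cv2.imwrite("pics/wrist1.png",im)
for r in manip.tip_of("lens_center","wrist"): print(r["p"],w("wrist",r["xyz"]))
E
```

```text
[0.4584 0.0989 0.3798] 1.75 62.37978134088123
0.86 [ 0.4568 -0.0155  0.0531]
```

View pics/wrist1.png

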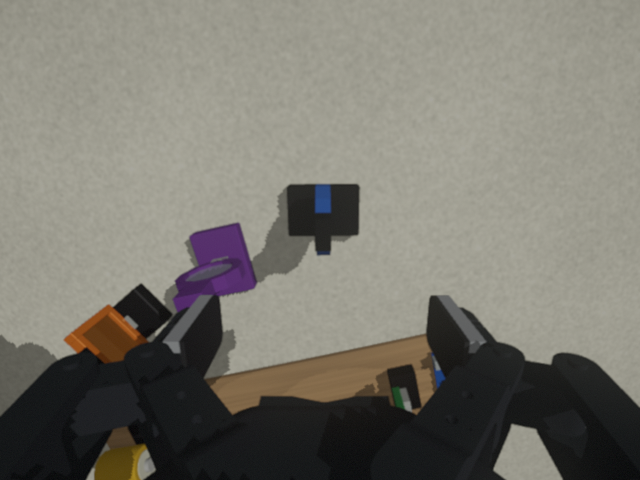

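The holder is square to the jaws: its foot spans (288–359, 184–236) and the tab is near (323,245). Next I measure exactly.

```bash
cat > m.py <<'E'
from h import *
im=cv2.imread("pics/wrist1.png")
def foot(im,cam,x0,x1,y0,y1,z=.018,c=None):
    m=np.zeros(im.shape[:2],np.uint8); s=im[y0:y1,x0:x1].astype(int)
    m[y0:y1,x0:x1]=((s.max(2)<62)|((s[...,0]>s[...,2]+40)))
    ct=max(cv2.findContours(cv2.morphologyEx(m,cv2.MORPH_OPEN,np.ones((3,3))),0,2)[0],key=cv2.contourArea)
    pts=np.array([pix2z(cam,p[0],z,c)[:2]*1000 for p in ct],np.float32)
    r=cv2.minAreaRect(pts); b=cv2.boxPoints(r); e=[b[1]-b[0],b[2]-b[1]]
    print(r[0],[(float(np.linalg.norm(x)),float(ang(x))) for x in e]); return r
E
python3 - <<'E'
from m import *
foot(im,"wrist",275,375,175,238)
for uv in [(323,254),(323,237),(288,184),(359,184)]: print(uv,im[uv[1],uv[0]],pix2z("wrist",uv,.108),pix2z("wrist",uv,.018))
print(proj("wrist",[.4555,.1008,.108]),proj("wrist",[.4555,.1008,.018]))
E
```

```text
(451.3902282714844, 103.14824676513672) [(51.08788299560547, -27.181982040405273), (68.03211975097656, 62.81801986694336)]
(323, 254) [83 73 71] [0.4641 0.0974 0.108 ] [0.49   0.0838 0.018 ]
(323, 237) [34 36 37] [0.4526 0.1033 0.108 ] [0.4743 0.0918 0.018 ]
(288, 184) [132 144 145] [0.4079 0.0991 0.108 ] [0.4129 0.0862 0.018 ]
(359, 184) [141 152 154] [0.4303 0.1427 0.108 ] [0.4436 0.146  0.018 ]
[321.7574 241.9079] [322.3383 216.295 ]
```

>>> play_rows:
  increments:
    - {"offset": [5, 1, 30], "twist": -0.007, "grip": 1}
    - {"offset": [5, 1, 65], "twist": -0.007, "grip": 1}
    - {"offset": [5, 1, 100], "twist": -0.007, "grip": 1}
    - {"offset": [5, 1, 122], "twist": -0.007, "grip": 1}
    - {"offset": [5, 1, 131], "twist": -0.007, "grip": 1}

```text
time: 2.27
tool_pos: [0.451, 0.1063, 0.2448]
tool_rot: [-0.003, 0.23, 0.973, -0.001]
contact_force: [-0.3, 0.4, -0.4]
gripper_width: 1.002
```

>>> play_rows:
  increments:
    - {"offset": [0, 0, 0], "twist": 0, "grip": 0.6}
    - {"offset": [0, 0, 0], "twist": 0, "grip": 0.45}
    - {"offset": [0, 0, 0], "twist": 0, "grip": 0.3}
    - {"offset": [0, 0, 0], "twist": 0, "grip": 0.2}
    - {"offset": [0, 0, 0], "twist": 0, "grip": 0.1}

```text
time: 2.68
tool_pos: [0.454, 0.1053, 0.2506]
tool_rot: [0.002, 0.231, 0.973, 0.001]
contact_force: [-0.3, -0.6, 0.2]
gripper_width: 0.301
```

>>> play_rows:
  increments:
    - {"offset": [0, 0, 0], "twist": 0, "grip": 0}
    - {"offset": [0, 0, 0], "twist": 0, "grip": 0}
    - {"offset": [0, 0, 0], "twist": 0, "grip": 0}
    - {"offset": [0, 0, 0], "twist": 0, "grip": 0}
    - {"offset": [0, 0, 0], "twist": 0, "grip": 0}

```text
time: 3.1
tool_pos: [0.4533, 0.1051, 0.249]
tool_rot: [0.0, 0.231, 0.973, 0.0]
contact_force: [-1.2, 0.0, 1.4]
gripper_width: 0.129
```

>>> play_rows:
  increments:
    - {"offset": [0, 0, 0], "twist": 0, "grip": 0}
    - {"offset": [0, 0, -5], "twist": 0, "grip": 0}
    - {"offset": [0, 0, -15], "twist": 0, "grip": 0}
    - {"offset": [0, 0, -30], "twist": 0, "grip": 0}
    - {"offset": [0, 0, -45], "twist": 0, "grip": 0}

```text
time: 3.52
tool_pos: [0.4528, 0.1051, 0.2939]
tool_rot: [-0.001, 0.231, 0.973, -0.0]
contact_force: [-0.3, 0.5, -2.4]
gripper_width: 0.129
```

```bash
python3 - <<'E'
from h import *
s=manip.state();print(s["tool_pos"],s["time"],s["gripper_width"],ang(R(s["tool_rot"])[:,1]))
im=manip.grab_frame("wrist"); 
cv2.imwrite("pics/wrist2.png",im)
cv2.imwrite("pics/top2.png",manip.grab_frame("top"))
E
```

```text
[0.4528 0.1051 0.2939] 3.5167 0.12866255712672017 63.25531938831388
```

View pics/wrist2.png

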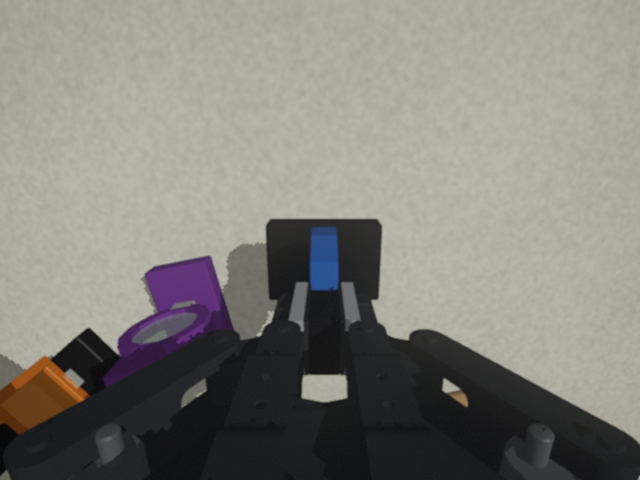

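Grasped: opening about 11 mm, and the foot is clear of the table and level. Far foot edge is at row 219, columns 266–381. Next I find the offset in hand and the line more exactly.

```bash
python3 - <<'E'
from h import *
s=manip.state(); Rt=R(s["tool_rot"]); 
for uv in [(267,219),(380,219),(323,219)]:
    P=pix2z("wrist",uv,s["tool_pos"][2]-.249+.018); print(Rt.T@(P-s["tool_pos"])*1000)
for uv in [(267,297),(380,297)]:
    P=pix2z("wrist",uv,s["tool_pos"][2]-.249+.009); print("near",Rt.T@(P-s["tool_pos"])*1000)
# lamp/sensor fits
im=cv2.imread("pics/top0.png")
cv2.imwrite("pics/crop2.png",np.hstack([cv2.resize(im[125:215,200:290],(400,400),interpolation=2),cv2.resize(im[185:275,425:515],(400,400),interpolation=2)]))
for cam in ("top","scene"):
  manip.grab_frame(cam)
  a={q:np.mean([w(cam,r["xyz"]) for r in manip.tip_of(q,cam)[:1]],0) for q in("lamp","sensor")}; print(cam,a)
u=np.array([np.cos(np.radians(75.88)),np.sin(np.radians(75.88))]);n=np.array([-u[1],u[0]]);c=np.array([.6414,-.0639])
for P in ([.6083,-.1975],[.6715,.0726],[.6089,-.1967],[.6769,.0717]): print((np.array(P)-c)@u,(np.array(P)-c)@n)
E
```

```text
[ 26.2027 -33.184  230.7662]
[ 26.154   33.649  230.9733]
[ 26.1614  -0.0828 230.8688]
near [-28.4583 -37.1295 240.0364]
near [-28.5813  37.5537 240.2681]
top {'lamp': array([ 0.6086, -0.2009,  0.0643]), 'sensor': array([0.6735, 0.0726, 0.0613])}
scene {'lamp': array([ 0.6078, -0.1962,  0.0604]), 'sensor': array([0.679 , 0.0726, 0.0593])}
-0.13763839469103922 -0.0004922467609915432
0.139718916116328 0.004109072800340738
-0.1367161930285432 -0.0008789560751922839
0.14016345703880262 -0.001347334751175644
```

View pics/crop2.png

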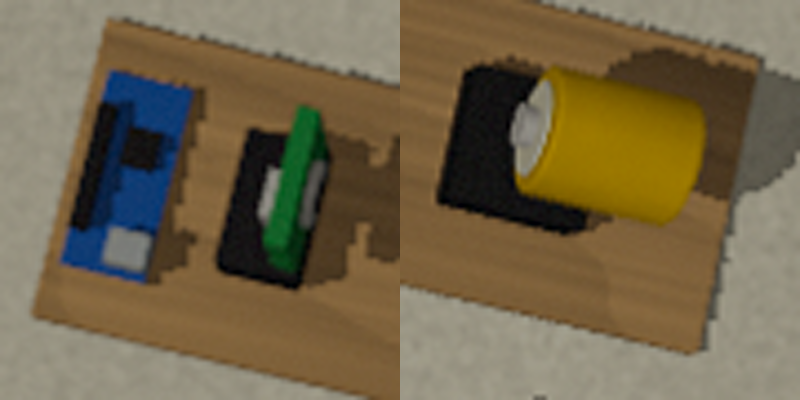

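Lamp and sensor lie on the board's centre line, to about 1 mm on average over the detections, and their midpoint is about the board centre. Now lift and carry over.

>>> play_rows:
  increments:
    - {"offset": [0, 0, -25], "twist": 0, "grip": 0}
    - {"offset": [0, 0, -55], "twist": 0, "grip": 0}
    - {"offset": [-15, -4, -75], "twist": 0, "grip": 0}
    - {"offset": [-45, -12, -80], "twist": 0, "grip": 0}
    - {"offset": [-80, -21, -80], "twist": 0, "grip": 0}

```text
time: 4.33
tool_pos: [0.5159, 0.0505, 0.3761]
tool_rot: [0.002, 0.23, 0.973, 0.001]
contact_force: [1.1, 0.5, -1.6]
gripper_width: 0.129
```

>>> play_rows:
  increments:
    - {"offset": [-37, -10, 0], "twist": 0, "grip": 0}
    - {"offset": [-74, -20, 0], "twist": -0.05, "grip": 0}
    - {"offset": [-111, -30, 0], "twist": -0.11, "grip": 0}
    - {"offset": [-143, -38, 0], "twist": -0.17, "grip": 0}
    - {"offset": [-165, -44, 0], "twist": -0.22, "grip": 0}

```text
time: 4.75
tool_pos: [0.6444, -0.0655, 0.372]
tool_rot: [-0.001, 0.122, 0.992, -0.0]
contact_force: [-0.7, -0.8, -1.9]
gripper_width: 0.129
```

>>> play_rows:
  increments:
    - {"offset": [0, 0, 10], "twist": 0, "grip": 0}
    - {"offset": [0, 0, 20], "twist": 0, "grip": 0}
    - {"offset": [0, 0, 25], "twist": 0, "grip": 0}
    - {"offset": [0, 0, 25], "twist": 0, "grip": 0}

```text
time: 5.08
tool_pos: [0.6414, -0.0622, 0.3451]
tool_rot: [-0.003, 0.123, 0.992, 0.0]
contact_force: [-0.9, -0.2, -3.6]
gripper_width: 0.132
```

```bash
cat > chk.py <<'E'
from h import *
import sys
s=manip.state();Rt=R(s["tool_rot"]);print(s["tool_pos"],s["time"],s["gripper_width"],ang(Rt[:,1]))
print("need",delta([.6422,-.0634,.257]),"twist",-np.radians(75.88-ang(Rt[:,1])))
c=manip.get_calibration("wrist");im=manip.grab_frame("wrist"); cv2.imwrite("pics/%s.png"%sys.argv[1],im)
for q in ("lamp","sensor","lens_center"):
    for r in manip.tip_of(q,"wrist")[:3]: print(q,r["p"],w("wrist",r["xyz"]))
E
python3 chk.py wrist3
```

```text
[ 0.6414 -0.0622  0.3451] 5.0833 0.13221930228724652 75.88361287453618
need [-1.5621 -0.9321 88.0966] twist 6.305655611794118e-05
lamp 0.94 [ 0.6081 -0.1994  0.0648]
sensor 0.91 [0.6808 0.0754 0.0681]
lens_center 0.79 [ 0.6409 -0.0607  0.1591]
```

View pics/wrist3.png

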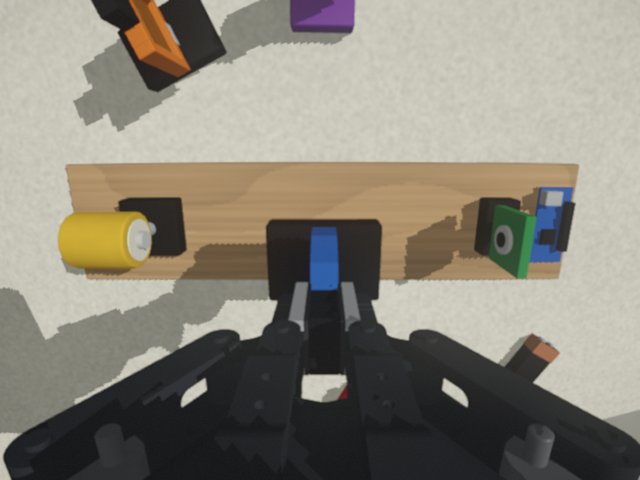

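Board edge runs level in the wrist view, (67,164)–(578,164), so yaw looks right. Lamp is at (140,238), sensor eye at (503,239), and the held foot spans (266–381). Cross-check against the board corners from this view.

```bash
python3 - <<'E'
from h import *
im=cv2.imread("pics/wrist3.png"); s=manip.state(); Rt=R(s["tool_rot"])
def tl(uv,z): return Rt.T@(pix2z("wrist",uv,z)-s["tool_pos"])*1000
g=cv2.cvtColor(im,cv2.COLOR_BGR2HSV)[...,1].astype(float)
# edge near robot: max saturation gradient per column
pts=[]
for u in range(80,570,10):
    col=cv2.GaussianBlur(g[150:180,u-2:u+3],(5,5),0).mean(1); d=np.gradient(col); pts.append(tl((u,150+np.argmax(d)),.008)[:2])
pts=np.array(pts); f=np.polyfit(pts[:,1],pts[:,0],1); r=pts[:,0]-np.polyval(f,pts[:,1]); k=abs(r)<2
f=np.polyfit(pts[k,1],pts[k,0],1); print("edge slope deg",np.degrees(np.arctan(f[0])),"x at y=0",f[1],"->centre x",f[1]-55)
for uv in [(66,164),(578,164),(561,278)]: print(tl(uv,.008))
# same for top: board centre in tool frame
print("top centre",Rt.T@(np.array([.6414,-.0639,.008])-s["tool_pos"])*1000)
zt=.009+s["tool_pos"][2]-.249+.009
print("foot",tl((267,220),zt),tl((380,220),zt))
# eye centre & lamp front centre (z=.062)
print("eye",tl((503,239),.062),"lamp bulb",tl((140,238),.062))
E
```

```text
edge slope deg 0.056476203599630306 x at y=0 53.21297537023508 ->centre x -1.7870246297649217
[  53.2623 -232.3799  341.2352]
[ 53.234  230.2898 341.2651]
[-57.1634 234.7369 341.3559]
top centre [  0.984   -1.6464 341.293 ]
foot [ 25.4459 -33.017  230.9771] [ 25.4449  33.8999 230.9814]
eye [ -2.0317 140.3329 287.3046] lamp bulb [  -1.2102 -142.6216  287.2857]
```

>>> play_rows:
  increments:
    - {"offset": [-1.8, -1.3, 20], "twist": 0, "grip": 0}
    - {"offset": [-1.8, -1.3, 45], "twist": 0, "grip": 0}
    - {"offset": [-1.8, -1.3, 68], "twist": 0, "grip": 0}
    - {"offset": [-1.8, -1.3, 80], "twist": 0, "grip": 0}
    - {"offset": [-1.8, -1.3, 82], "twist": 0, "grip": 0}

```text
time: 5.7
tool_pos: [0.643, -0.0643, 0.2637]
tool_rot: [-0.003, 0.123, 0.992, 0.0]
contact_force: [-0.1, 0.1, -2.8]
gripper_width: 0.128
```

>>> play_rows:
  increments:
    - {"offset": [0, 0, 0], "twist": 0, "grip": 0}
    - {"offset": [0, 0, 0], "twist": 0, "grip": 0}
    - {"offset": [0, 0, 0], "twist": 0, "grip": 0}

```text
time: 5.95
tool_pos: [0.645, -0.065, 0.2692]
tool_rot: [0.002, 0.123, 0.992, -0.0]
contact_force: [-0.2, 0.3, -3.7]
gripper_width: 0.135
```

```bash
python3 chk.py wrist4
```

```text
[ 0.645  -0.065   0.2692] 5.95 0.13512861370498022 75.86503194852405
need [ 3.1493  0.8311 12.155 ] twist -0.0002612417808632669
lamp 0.75 [ 0.6062 -0.2002  0.0635]
sensor 0.84 [0.676  0.0742 0.0639]
lens_center 0.67 [ 0.6453 -0.0627  0.0758]
```

View pics/wrist4.png

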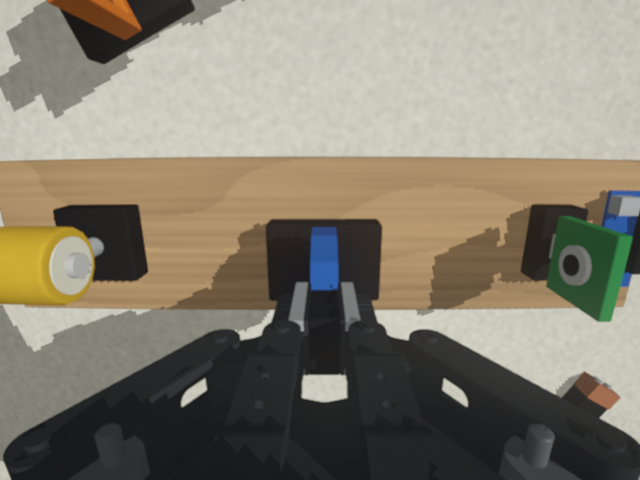

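>>> play_rows:
  increments:
    - {"offset": [0, 0, 0], "twist": 0, "grip": 0}
    - {"offset": [0, 0, 0], "twist": 0, "grip": 0}
    - {"offset": [0, 0, 0], "twist": 0, "grip": 0}
    - {"offset": [0, 0, 0], "twist": 0, "grip": 0}
    - {"offset": [0, 0, 0], "twist": 0, "grip": 0}

```text
time: 6.57
tool_pos: [0.6442, -0.0648, 0.2666]
tool_rot: [-0.0, 0.123, 0.992, 0.0]
contact_force: [0.3, 0.3, -1.8]
gripper_width: 0.131
```

```bash
cat > fit.py <<'E'
from h import *
import sys
for i in range(3):
    s=manip.state();c=manip.get_calibration("wrist"); im=manip.grab_frame("wrist"); Rt=R(s["tool_rot"]); tp=s["tool_pos"]
    print(s["time"],tp,ang(Rt[:,1]),Rt[:2,2]*1000)
    def tl(uv,z): return Rt.T@(pix2z("wrist",uv,z,c)-tp)*1000
    sat=cv2.cvtColor(im,cv2.COLOR_BGR2HSV)[...,1].astype(float); br=im.max(2).astype(float)
    def edge(us,v0,v1,z,im,sg):
        p=[]
        for u in us:
            d=sg*np.gradient(cv2.GaussianBlur(im[v0:v1,u-2:u+3],(5,5),0).mean(1)); p.append(tl((u,v0+np.argmax(d)),z)[:2])
        p=np.array(p)
        for _ in range(2):
            f=np.polyfit(p[:,1],p[:,0],1); p=p[abs(p[:,0]-np.polyval(f,p[:,1]))<1.5]
        return np.degrees(np.arctan(f[0])),np.polyval(f,0)
    print(" board edge",edge(range(100,540,8),145,175,.008,sat,1)," foot edge",edge(range(275,375,5),208,232,tp[2]-.231,br,-1))
    row=br[240:270].mean(0); d=np.gradient(cv2.GaussianBlur(row[None],(5,1),0)[0])
    L=250+np.argmin(d[250:285]);Rr=365+np.argmax(d[365:395]); print(" foot sides",L,Rr,tl((L,220),tp[2]-.231)[1],tl((Rr,220),tp[2]-.231)[1])
cv2.imwrite("pics/%s.png"%sys.argv[1],im)
for q in ("lamp","sensor","lens_center"):
    for r in manip.tip_of(q,"wrist")[:3]: P=w("wrist",r["xyz"]);print(q,r["p"],P,Rt.T@(P-tp)*1000)
E
python3 fit.py wrist5
```

```text
6.5667 [ 0.6442 -0.0648  0.2666] 75.85992243170243 [-0.1382  0.0231]
 board edge (np.float64(0.005009758242212751), np.float64(58.92193500755005))  foot edge (np.float64(-0.0005099063735616771), np.float64(26.0474021361155))
 foot sides 267 380 -33.03648386201692 33.88166620307839
6.6167 [ 0.6441 -0.0649  0.2666] 75.85718992454059 [-0.1422  0.0201]
 board edge (np.float64(0.021284314904912623), np.float64(58.88833366869214))  foot edge (np.float64(0.002379446006082952), np.float64(26.026956500339157))
 foot sides 267 380 -33.02138434114393 33.893008647658974
6.6667 [ 0.6442 -0.0648  0.2666] 75.86112067849236 [-0.1069  0.0415]
 board edge (np.float64(0.01471802111070321), np.float64(58.934735201672986))  foot edge (np.float64(-0.001418945058498872), np.float64(26.048755721187252))
 foot sides 267 380 -33.04960679395956 33.86691710392218
lamp 0.63 [ 0.6074 -0.1996  0.062 ] [   2.7319 -139.6831  204.6195]
sensor 0.57 [0.679  0.0742 0.0656] [  0.1963 143.3165 201.0341]
lens_center 0.89 [ 0.6435 -0.065   0.0744] [  0.5945  -0.2872 192.2757]
```

View pics/wrist5.png

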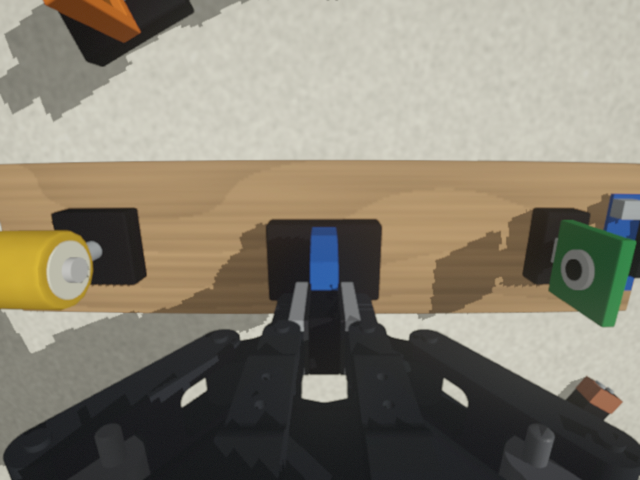

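```bash
python3 - <<'E'
from h import *
im=cv2.imread("pics/wrist5.png"); s=manip.state(); Rt=R(s["tool_rot"]); tp=s["tool_pos"]
def tl(uv,z): return Rt.T@(pix2z("wrist",uv,z)-tp)*1000
h=cv2.cvtColor(im,cv2.COLOR_BGR2HSV)
sat=h[...,1].astype(float)
for u in (170,200,470,500):
    d=np.gradient(cv2.GaussianBlur(sat[290:325,u-2:u+3],(5,5),0).mean(1)); print("bottom edge",u,290+np.argmin(d),tl((u,290+np.argmin(d)),.008)[:2])
# green plate front corners: print hull
m=((h[...,0]>45)&(h[...,0]<85)&(h[...,1]>90)).astype(np.uint8); ct=max(cv2.findContours(m,0,2)[0],key=cv2.contourArea)
ap=cv2.approxPolyDP(cv2.convexHull(ct),4,True)[:,0]; print("green",ap.tolist())
m=((h[...,0]>20)&(h[...,0]<32)&(h[...,1]>150)).astype(np.uint8); m[:, 200:]=0; ct=max(cv2.findContours(m,0,2)[0],key=cv2.contourArea); x,y,w_,hh=cv2.boundingRect(ct); print("yellow",x,y,w_,hh)
# predicted pixels for front-face points given tool-frame hypotheses
u=Rt[:,1];n=Rt[:,0]
for mx,my in ((2,0),(2,2),(4,0),(4,2)):
    C=tp+n*mx*.001+u*my*.001
    P=lambda yy,xx,z: proj("wrist",np.r_[(C+u*yy+n*xx)[:2],z]).round(1)
    print((mx,my),"eye",P(.14,0,.062),"plate corners",P(.14,.023,.085),P(.14,-.023,.085),P(.14,.023,.039),"lamp c",P(-.14,0,.062),"front top/bot/sides",P(-.14,0,.084),P(-.14,0,.04),P(-.14,.022,.062),P(-.14,-.022,.062))
E
```

```text
bottom edge 170 313 [ -50.6083 -112.6743]
bottom edge 200 313 [-50.3892 -90.2182]
bottom edge 470 312 [-49.7503 108.1408]
bottom edge 500 312 [-50.0099 130.8155]
green [[562, 220], [636, 241], [613, 325], [601, 325], [549, 289]]
yellow 0 230 93 80
(2, 0) eye [575.8 272.4] plate corners [617.7 244.3] [596.7 330.7] [557.2 222.4] lamp c [ 69.5 272.4] front top/bot/sides [ 39.5 288.3] [ 94.  259.4] [ 61.5 233.9] [ 77.4 308.5]
(2, 2) eye [579.2 272.3] plate corners [621.6 244.3] [600.3 330.6] [560.4 222.4] lamp c [ 72.9 272.4] front top/bot/sides [ 43.2 288.4] [ 97.1 259.5] [ 65.  233.9] [ 80.7 308.5]
(4, 0) eye [576.5 269. ] plate corners [618.6 240.3] [597.5 327.2] [557.8 219.2] lamp c [ 68.8 269. ] front top/bot/sides [ 38.6 284.6] [ 93.4 256.3] [ 60.7 230.3] [ 76.7 305.3]
(4, 2) eye [579.9 269. ] plate corners [622.5 240.3] [601.2 327.1] [560.9 219.2] lamp c [ 72.2 269. ] front top/bot/sides [ 42.3 284.6] [ 96.6 256.4] [ 64.2 230.3] [ 80.  305.3]
```

Eye at (575,270) and lamp face at (70,270). Board edges put the centre line 3 mm to +x of the holder, and the along-board error is about 0.6 mm. Correct that and descend slowly.

>>> play_rows:
  increments:
    - {"offset": [0.7, 0.2, 0], "twist": 0, "grip": 0}
    - {"offset": [1.4, 0.4, 1], "twist": 0, "grip": 0}
    - {"offset": [2.1, 0.6, 2], "twist": 0, "grip": 0}
    - {"offset": [2.8, 0.6, 3], "twist": 0, "grip": 0}
    - {"offset": [2.8, 0.6, 4], "twist": 0, "grip": 0}

```text
time: 7.28
tool_pos: [0.6414, -0.0636, 0.2625]
tool_rot: [-0.0, 0.123, 0.992, 0.0]
contact_force: [0.6, -0.9, -2.3]
gripper_width: 0.13
```

>>> play_rows:
  increments:
    - {"offset": [0, 0, 0.5], "twist": 0, "grip": 0}
    - {"offset": [0, 0, 1], "twist": 0, "grip": 0}
    - {"offset": [0, 0, 1], "twist": 0, "grip": 0}
    - {"offset": [0, 0, 1], "twist": 0, "grip": 0}
    - {"offset": [0, 0, 1], "twist": 0, "grip": 0}

```text
time: 7.7
tool_pos: [0.6417, -0.0636, 0.2618]
tool_rot: [0.0, 0.123, 0.992, -0.0]
contact_force: [-0.6, 0.2, -1.2]
gripper_width: 0.129
```

>>> play_rows:
  increments:
    - {"offset": [0, 0, 0], "twist": 0, "grip": 0}
    - {"offset": [0, 0, 0], "twist": 0, "grip": 0}
    - {"offset": [0, 0, 0], "twist": 0, "grip": 0}
    - {"offset": [0, 0, 0], "twist": 0, "grip": 0}
    - {"offset": [0, 0, 0], "twist": 0, "grip": 0}

```text
time: 8.12
tool_pos: [0.6416, -0.0636, 0.2617]
tool_rot: [-0.0, 0.123, 0.992, -0.0]
contact_force: [0.7, -0.2, -2.7]
gripper_width: 0.128
```

```bash
python3 fit.py wrist6; python3 -c "
from h import *
s=manip.state();print(s['contact_force'],delta([.6416,-.0635,.257]))"
```

```text
8.1167 [ 0.6416 -0.0636  0.2617] 75.86084545125667 [-0.0047 -0.0041]
 board edge (np.float64(0.051676578058790425), np.float64(56.21149932112738))  foot edge (np.float64(-0.0008296912170209347), np.float64(26.017041946411915))
 foot sides 267 380 -33.04686209152264 33.87444564417322
8.1667 [ 0.6416 -0.0636  0.2617] 75.86086250166987 [ 0.0017 -0.0007]
 board edge (np.float64(0.05268370727480629), np.float64(56.244909470403684))  foot edge (np.float64(-0.0008172568000141461), np.float64(26.039997230610588))
 foot sides 267 380 -33.00569053029039 33.9130970670891
8.2167 [ 0.6416 -0.0636  0.2617] 75.85919367180234 [ 0.0113 -0.0183]
 board edge (np.float64(0.05585707521426588), np.float64(56.25157648908437))  foot edge (np.float64(0.0008706900946854281), np.float64(26.041323000619922))
 foot sides 267 380 -33.00703389714593 33.9185131732534
lamp 0.77 [ 0.6055 -0.199   0.0626] [   1.926  -140.1415  199.0898]
sensor 0.67 [0.6801 0.0742 0.0658] [ -3.6118 143.0577 195.9006]
lens_center 0.83 [ 0.6415 -0.0637  0.0688] [  0.0542  -0.1446 192.8664]
lens_center 0.2 [ 0.6066 -0.2014  0.0627] [   0.2776 -142.1413  199.0411]
[-0.7789  0.1475 -2.1514] [0.0333 0.1104 4.7176]
```

>>> play_rows:
  increments:
    - {"offset": [0.3, 0.5, 1], "twist": 0, "grip": 0}
    - {"offset": [0.3, 0.5, 2], "twist": 0, "grip": 0}
    - {"offset": [0.3, 0.5, 3], "twist": 0, "grip": 0}
    - {"offset": [0.3, 0.5, 4], "twist": 0, "grip": 0}
    - {"offset": [0.3, 0.5, 4], "twist": 0, "grip": 0}

```text
time: 8.83
tool_pos: [0.6413, -0.063, 0.2573]
tool_rot: [-0.0, 0.123, 0.992, 0.0]
contact_force: [-0.5, -0.1, -2.7]
gripper_width: 0.13
```

>>> play_rows:
  increments:
    - {"offset": [0, 0, 0.3], "twist": 0, "grip": 0}
    - {"offset": [0, 0, 0.6], "twist": 0, "grip": 0}
    - {"offset": [0, 0, 0.6], "twist": 0, "grip": 0}
    - {"offset": [0, 0, 0.6], "twist": 0, "grip": 0}

```text
time: 9.17
tool_pos: [0.6415, -0.063, 0.2572]
tool_rot: [0.0, 0.123, 0.992, -0.0]
contact_force: [-0.5, -0.5, -2.7]
gripper_width: 0.132
```

>>> play_rows:
  increments:
    - {"offset": [0, 0, 0.3], "twist": 0, "grip": 0}
    - {"offset": [0, 0, 0.6], "twist": 0, "grip": 0}
    - {"offset": [0, 0, 0.6], "twist": 0, "grip": 0}
    - {"offset": [0, 0, 0.6], "twist": 0, "grip": 0}

```text
time: 9.5
tool_pos: [0.6415, -0.0631, 0.257]
tool_rot: [0.0, 0.123, 0.992, -0.0]
contact_force: [-0.7, -0.7, -0.1]
gripper_width: 0.13
```

Contact is starting at the expected height; press in a touch more, then release.

>>> play_rows:
  increments:
    - {"offset": [0, 0, 0.4], "twist": 0, "grip": 0}
    - {"offset": [0, 0, 0.4], "twist": 0, "grip": 0}
    - {"offset": [0, 0, 0.4], "twist": 0, "grip": 0}

```text
time: 9.75
tool_pos: [0.6416, -0.0631, 0.257]
tool_rot: [0.0, 0.123, 0.992, -0.0]
contact_force: [-2.5, 0.1, 3.5]
gripper_width: 0.131
```

>>> play_rows:
  increments:
    - {"offset": [0, 0, 0], "twist": 0, "grip": 0.18}
    - {"offset": [0, 0, 0], "twist": 0, "grip": 0.25}
    - {"offset": [0, 0, 0], "twist": 0, "grip": 0.4}
    - {"offset": [0, 0, 0], "twist": 0, "grip": 0.55}
    - {"offset": [0, 0, 0], "twist": 0, "grip": 0.7}

```text
time: 10.17
tool_pos: [0.6414, -0.063, 0.2559]
tool_rot: [-0.0, 0.123, 0.992, 0.0]
contact_force: [-0.3, 0.5, 0.1]
gripper_width: 0.668
```

>>> play_rows:
  increments:
    - {"offset": [0, 0, 0], "twist": 0, "grip": 0.75}
    - {"offset": [0, 0, -8], "twist": 0, "grip": 0.75}
    - {"offset": [0, 0, -25], "twist": 0, "grip": 0.75}
    - {"offset": [0, 0, -55], "twist": 0, "grip": 0.75}
    - {"offset": [0, 0, -90], "twist": 0, "grip": 0.75}

```text
time: 10.58
tool_pos: [0.6407, -0.0629, 0.3449]
tool_rot: [-0.002, 0.123, 0.992, 0.0]
contact_force: [0.7, 0.0, -0.2]
gripper_width: 0.752
```

>>> play_rows:
  increments:
    - {"offset": [0, 0, -30], "twist": 0, "grip": 0.75}
    - {"offset": [0, 0, -40], "twist": 0, "grip": 1}
    - {"offset": [0, 0, -40], "twist": 0, "grip": 1}
    - {"offset": [0, 0, -40], "twist": 0, "grip": 1}
    - {"offset": [0, 0, -40], "twist": 0, "grip": 1}

```text
time: 11.0
tool_pos: [0.6409, -0.063, 0.3836]
tool_rot: [-0.002, 0.123, 0.992, 0.0]
contact_force: [0.1, -0.2, -0.4]
gripper_width: 1.0
```

```bash
python3 - <<'E'
from h import *
s=manip.state(); Rt=R(s["tool_rot"]); tp=s["tool_pos"]; print(s["time"],tp,s["contact_force"])
cv2.imwrite("pics/wrist7.png",manip.grab_frame("wrist"))
u=np.array([np.cos(np.radians(75.88)),np.sin(np.radians(75.88))]);n=np.array([-u[1],u[0]])
for cam in ("wrist","scene"):
  for k in range(3):
    manip.grab_frame(cam); D={}
    for q in ("lamp","sensor","lens_center"):
        D[q]=[w(cam,r["xyz"]) for r in manip.tip_of(q,cam) if r["p"]>.4]
    if D["lamp"] and D["sensor"]:
        m=(D["lamp"][0]+D["sensor"][0])/2
        for l in D["lens_center"]:
            d=(l-m)[:2]
            if np.hypot(*d)<.05: print(cam,l,"along",d@u*1000,"across",d@n*1000)
E
```

```text
11.0 [ 0.6409 -0.063   0.3836] [ 0.0692 -0.2133 -0.3906]
wrist [ 0.6426 -0.062   0.0666] along 0.1694711078137778 across -0.3575507717770194
wrist [ 0.641  -0.0611  0.0678] along 1.2115890944252996 across 3.0374574035841535
scene [ 0.6453 -0.061   0.0585] along 1.670538215088047 across -1.5281935114016414
scene [ 0.645  -0.064   0.0606] along 0.12268629461924531 across -2.7905250383717863
scene [ 0.6473 -0.0608  0.0583] along 2.973223971887114 across -4.25350934956763
```

View pics/wrist7.png

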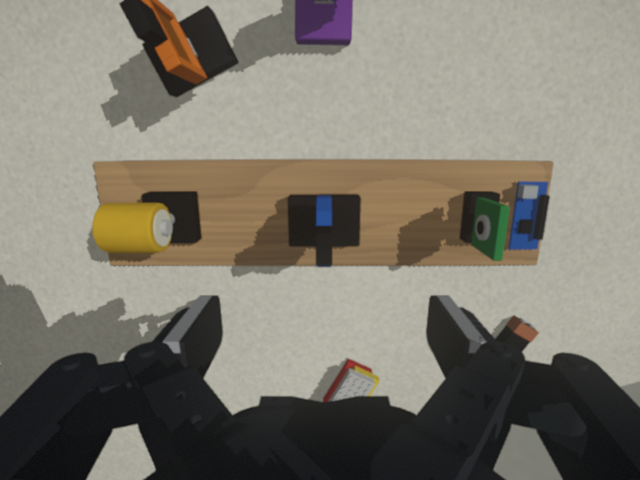

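The lens stands upright on the board at (324,220), square to it, and the filter and purple holder are unmoved. Last numeric check.

```bash
python3 - <<'E'
from h import *
s=manip.state(); Rt=R(s["tool_rot"]); tp=s["tool_pos"]
manip.grab_frame("wrist"); im=manip.grab_frame("wrist"); br=cv2.GaussianBlur(im.max(2).astype(float),(3,3),0); sat=cv2.GaussianBlur(cv2.cvtColor(im,cv2.COLOR_BGR2HSV)[...,1].astype(float),(5,5),0)
def tl(uv,z): return (Rt.T@(pix2z("wrist",uv,z)-tp)*1000)[:2]
def vedge(us,a,b,I,sg,z):
    p=np.array([tl((u,a+np.argmax(sg*np.gradient(I[a:b,u]))),z) for u in us]); f=np.polyfit(p[:,1],p[:,0],1); return np.degrees(np.arctan(f[0])).round(2),np.median(p[:,0])
def hedge(vs,a,b,sg,z):
    p=np.array([tl((a+np.argmax(sg*np.gradient(br[v,a:b])),v),z) for v in vs]); return np.median(p[:,1])
print("board",vedge(range(120,530,10),150,172,sat,1,.008),vedge(list(range(180,230,6))+list(range(465,490,5)),255,275,sat,-1,.008))
print("foot",vedge(range(294,355,3),185,205,br,-1,.026),vedge(list(range(294,312,3))+list(range(336,356,3)),238,255,br,1,.026))
print("foot sides",hedge(range(200,240,4),278,298,-1,.026),hedge(range(200,240,4),350,370,1,.026))
print("tab end",tl((324,265),.116)); u=Rt[:,1];n=Rt[:,0]
print("eye", tl((483,227),.062),"lamp",tl((161,227),.062),"board ends",tl((95,162),.008),tl((551,162),.008))
manip.grab_frame("top"); print([ (w("top",r["xyz"]),r["p"]) for q in("lens_center","filter_center") for r in manip.tip_of(q,"top")])
E
```

```text
board (np.float64(0.04), np.float64(55.790338625508326)) (np.float64(-0.02), np.float64(-52.99241243512923))
foot (np.float64(0.0), np.float64(23.96561284639423)) (np.float64(0.51), np.float64(-27.58583456679854))
foot sides -34.46904282360646 34.849774264250655
tab end [-16.9971   0.7468]
eye [ -1.3809 140.6579] lamp [  -1.3659 -142.6483] board ends [  52.7313 -228.8264] [ 52.7294 228.4601]
[(array([ 0.6489, -0.0616,  0.0625]), 0.96), (array([ 0.4558, -0.015 ,  0.0524]), 0.73)]
```

Views disagree by 2–3 mm across the line. I'll clear the arm sideways and measure foot against board in the top camera.

>>> play_rows:
  increments:
    - {"offset": [8, 38, -5], "twist": 0, "grip": 1}
    - {"offset": [16, 76, -5], "twist": 0, "grip": 1}
    - {"offset": [24, 114, -5], "twist": 0, "grip": 1}
    - {"offset": [32, 152, -5], "twist": 0, "grip": 1}
    - {"offset": [40, 190, -5], "twist": 0, "grip": 1}

```text
time: 12.92
tool_pos: [0.6489, 0.1326, 0.3913]
tool_rot: [0.0, 0.123, 0.992, 0.0]
contact_force: [0.9, -0.0, 0.6]
gripper_width: 1.001
```

>>> play_rows:
  increments:
    - {"offset": [8, 38, 0], "twist": 0, "grip": 1}
    - {"offset": [16, 76, 0], "twist": 0, "grip": 1}
    - {"offset": [24, 114, 0], "twist": 0, "grip": 1}
    - {"offset": [32, 152, 0], "twist": 0, "grip": 1}
    - {"offset": [32, 152, 0], "twist": 0, "grip": 1}

```text
time: 13.33
tool_pos: [0.6541, 0.2923, 0.3908]
tool_rot: [-0.0, 0.12, 0.993, 0.001]
contact_force: [-0.2, 0.5, -0.6]
gripper_width: 0.999
```

```bash
python3 - <<'E'
from h import *
im=manip.grab_frame("top"); cv2.imwrite("pics/top3.png",im); s=manip.state(); print(s["time"],s["tool_pos"])
for cam in ("top","scene"):
  for k in range(3):
    manip.grab_frame(cam); print(cam,[(w(cam,r["xyz"])*1000).round(1) for q in("lens_center","lamp","sensor") for r in manip.tip_of(q,cam)[:3]])
E
python3 -c "
import cv2
a=cv2.imread('pics/top3.png')[110:290,190:520];cv2.imwrite('pics/crop3.png',cv2.resize(a,None,fx=2.4,fy=2.4,interpolation=2))"
```

```text
13.3833 [0.6545 0.2898 0.3908]
top [array([646.6, -61.1,  63.9]), array([454.7, -16.9,  52.4]), array([ 607.5, -199.2,   63.6]), array([675.9,  71.9,  61.7]), array([ 469.8, -142.9,   53. ])]
top [array([456.9, -18.8,  52. ]), array([ 608.7, -200.7,   66. ]), array([671.6,  76.7,  63.6])]
top [array([647.8, -64. ,  64.9]), array([456. , -16.8,  53.2]), array([ 612.6, -200.1,   64.3]), array([674.4,  71.6,  62.3]), array([ 468.6, -144.7,   52.3]), array([673.6,  75.2,  61.1])]
scene [array([452.2, -16. ,  55.6]), array([648.8, -61.2,  57.5]), array([ 609. , -196.1,   59.2]), array([681.7,  70.1,  60.5])]
scene [array([646.9, -63.2,  59.9]), array([454.2, -14.2,  57.7]), array([ 610.5, -198.8,   64.4]), array([680.8,  70. ,  60.9])]
scene [array([648.3, -61.6,  59.6]), array([452. , -13.1,  56.7]), array([678.6,  72.1,  59.7])]
```

View pics/crop3.png

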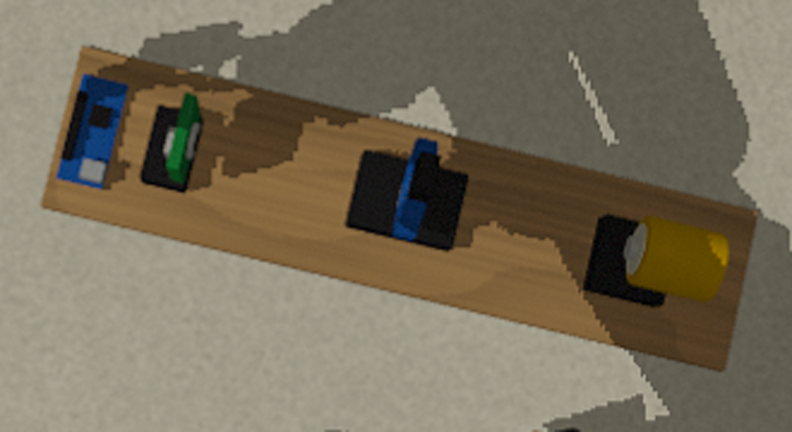

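```bash
python3 - <<'E'
from h import *
f=lambda x,y:(190+(x+.5)/2.4-.5,110+(y+.5)/2.4-.5)
W=lambda L,z:np.array([pix2z("top",f(*p),z)[:2]*1000 for p in L])
b=W([(84,46),(757,212),(726,371),(43,207)],.008); t=W([(365,151),(467,175),(450,250),(347,227)],.026)
u=b[0]-b[1]+b[3]-b[2];u/=np.linalg.norm(u); n=np.array([-u[1],u[0]]); bc=b.mean(0); tc=t.mean(0)
print("board",bc,ang(u),[np.linalg.norm(b[i]-b[i-1]) for i in range(4)])
v=t[0]-t[1]+t[3]-t[2]; print("foot",tc,ang(v),[np.linalg.norm(t[i]-t[i-1]) for i in range(4)],"along",(tc-bc)@u,"across",(tc-bc)@n)
# automatic foot
im=cv2.imread("pics/top3.png"); hsv=cv2.cvtColor(im,cv2.COLOR_BGR2HSV)
m=np.zeros(im.shape[:2],np.uint8); s=im[165:220,330:390].astype(int); m[165:220,330:390]=((s.max(2)<45)|(s[...,0]>s[...,2]+25)); 
m[:172]=0
ct=max(cv2.findContours(m,0,2)[0],key=cv2.contourArea); r=cv2.minAreaRect(np.array([pix2z("top",p[0],.026)[:2]*1000 for p in ct],np.float32)); print(r,(np.array(r[0])-bc)@u,(np.array(r[0])-bc)@n)
E
```

```text
board [641.0483 -64.7865] 75.92657708839197 [np.float64(108.92314121210512), np.float64(456.74390487925933), np.float64(107.90951517507595), np.float64(458.19563318175994)]
foot [643.6568 -63.711 ] 76.71144884517365 [np.float64(50.305690653039555), np.float64(67.14349128747037), np.float64(49.66301199163964), np.float64(67.30173776122443)] along 1.6774661075468742 across -2.268670053025371
((649.1735229492188, -64.8098373413086), (69.2803726196289, 61.51260757446289), 76.33232116699219) 1.9531360258584836 -7.887017011770831
```

Same-camera comparisons of foot against board (top −2.3 mm, wrist −2.8 mm) agree that the lens sits about 2.5 mm too far from the robot, and about 1 mm towards the sensor. There is plenty of time, so I'll regrasp and nudge it.

```bash
python3 -c "
from h import *
s=manip.state();print(s['tool_pos'],delta([.6415,-.063,.381]),ang(R(s['tool_rot'])[:,1]))"
```

```text
[0.6552 0.2862 0.3911] [ -72.0585 -342.0043   10.0805] 75.86388192435965
```

>>> play_rows:
  increments:
    - {"offset": [-8, -38, 0], "twist": 0, "grip": 1}
    - {"offset": [-16, -76, 0], "twist": 0, "grip": 1}
    - {"offset": [-24, -114, 0], "twist": 0, "grip": 1}
    - {"offset": [-32, -152, 0], "twist": 0, "grip": 1}
    - {"offset": [-40, -190, 0], "twist": 0, "grip": 1}

```text
time: 15.0
tool_pos: [0.6471, 0.0906, 0.3913]
tool_rot: [0.0, 0.123, 0.992, 0.0]
contact_force: [0.3, -0.1, 0.4]
gripper_width: 1.004
```

>>> play_rows:
  increments:
    - {"offset": [-8, -38, 2], "twist": 0, "grip": 1}
    - {"offset": [-16, -76, 5], "twist": 0, "grip": 1}
    - {"offset": [-24, -114, 8], "twist": 0, "grip": 1}
    - {"offset": [-32, -152, 10], "twist": 0, "grip": 0.75}
    - {"offset": [-32, -152, 10], "twist": 0, "grip": 0.75}

```text
time: 15.42
tool_pos: [0.6409, -0.0689, 0.3806]
tool_rot: [-0.0, 0.126, 0.992, -0.001]
contact_force: [-0.2, 1.4, 0.6]
gripper_width: 0.761
```

>>> play_rows:
  increments:
    - {"offset": [0, 0, 0], "twist": 0, "grip": 0.75}
    - {"offset": [0, 0, 0], "twist": 0, "grip": 0.75}
    - {"offset": [0, 0, 0], "twist": 0, "grip": 0.75}
    - {"offset": [0, 0, 0], "twist": 0, "grip": 0.75}
    - {"offset": [0, 0, 0], "twist": 0, "grip": 0.75}

```text
time: 15.83
tool_pos: [0.6416, -0.0617, 0.3812]
tool_rot: [0.0, 0.122, 0.993, 0.0]
contact_force: [-1.1, -0.2, 0.1]
gripper_width: 0.751
```

```bash
python3 -c "
from h import *
s=manip.state();print(s['time'],s['tool_pos'],delta([.6415,-.063,.258]),ang(R(s['tool_rot'])[:,1]))"
```

```text
15.8333 [ 0.6416 -0.0617  0.3812] [ -0.2294  -1.2972 123.2312] 75.96961750967375
```

>>> play_rows:
  increments:
    - {"offset": [0, -0.3, 30], "twist": 0, "grip": 0.75}
    - {"offset": [0, -0.3, 65], "twist": 0, "grip": 0.75}
    - {"offset": [0, -0.3, 98], "twist": 0, "grip": 0.75}
    - {"offset": [0, -0.3, 116], "twist": 0, "grip": 0.75}
    - {"offset": [0, -0.3, 123], "twist": 0, "grip": 0.75}

```text
time: 16.25
tool_pos: [0.6398, -0.0621, 0.2533]
tool_rot: [-0.004, 0.122, 0.992, 0.0]
contact_force: [-0.2, 0.5, 0.1]
gripper_width: 0.752
```

>>> play_rows:
  increments:
    - {"offset": [0, 0, 0], "twist": 0, "grip": 0.75}
    - {"offset": [0, 0, 0], "twist": 0, "grip": 0.75}
    - {"offset": [0, 0, 0], "twist": 0, "grip": 0.75}
    - {"offset": [0, 0, 0], "twist": 0, "grip": 0.75}
    - {"offset": [0, 0, 0], "twist": 0, "grip": 0.6}

```text
time: 16.67
tool_pos: [0.6421, -0.0634, 0.2603]
tool_rot: [0.002, 0.123, 0.992, -0.0]
contact_force: [-0.5, 0.1, -0.2]
gripper_width: 0.625
```

>>> play_rows:
  increments:
    - {"offset": [0, 0, 0], "twist": 0, "grip": 0.4}
    - {"offset": [0, 0, 0], "twist": 0, "grip": 0.2}
    - {"offset": [0, 0, 0], "twist": 0, "grip": 0.1}
    - {"offset": [0, 0, 0], "twist": 0, "grip": 0}
    - {"offset": [0, 0, 0], "twist": 0, "grip": 0}

```text
time: 17.08
tool_pos: [0.6415, -0.0634, 0.2585]
tool_rot: [0.0, 0.123, 0.992, -0.0]
contact_force: [-0.0, -1.8, 0.9]
gripper_width: 0.13
```

>>> play_rows:
  increments:
    - {"offset": [0, 0, 0], "twist": 0, "grip": 0}
    - {"offset": [0, 0, 0], "twist": 0, "grip": 0}
    - {"offset": [0, 0, -1], "twist": 0, "grip": 0}
    - {"offset": [0, 0, -3], "twist": 0, "grip": 0}
    - {"offset": [0, 0, -4], "twist": 0, "grip": 0}

```text
time: 17.5
tool_pos: [0.6409, -0.0632, 0.2612]
tool_rot: [-0.001, 0.123, 0.992, 0.0]
contact_force: [0.1, -0.2, -2.7]
gripper_width: 0.126
```

>>> play_rows:
  increments:
    - {"offset": [0.8, -0.3, 0], "twist": 0, "grip": 0}
    - {"offset": [1.6, -0.6, 0], "twist": 0, "grip": 0}
    - {"offset": [2.5, -0.8, 0], "twist": 0, "grip": 0}
    - {"offset": [2.5, -0.8, 0], "twist": 0, "grip": 0}
    - {"offset": [2.5, -0.8, 0], "twist": 0, "grip": 0}

```text
time: 17.92
tool_pos: [0.6386, -0.0635, 0.2619]
tool_rot: [-0.0, 0.123, 0.992, 0.0]
contact_force: [-0.3, -0.1, -2.3]
gripper_width: 0.13
```

```bash
python3 fit.py wrist8
```

```text
17.9167 [ 0.6386 -0.0635  0.2619] 75.8557841643195 [-0.2675  0.0855]
 board edge (np.float64(0.038587458992387004), np.float64(53.4586619294713))  foot edge (np.float64(0.0029124143956864635), np.float64(26.04700189816535))
 foot sides 268 380 -32.429710197664065 33.89401485455154
17.9667 [ 0.6387 -0.0635  0.262 ] 75.85888645386551 [-0.149   0.0159]
 board edge (np.float64(0.022270374920195204), np.float64(53.484019930159825))  foot edge (np.float64(0.0001236108158269528), np.float64(26.03215757457095))
 foot sides 268 380 -32.427785923050294 33.897324410460186
18.0167 [ 0.6387 -0.0635  0.2621] 75.86210700548317 [-0.0036  0.0099]
 board edge (np.float64(0.0015108560049949093), np.float64(53.53143228119943))  foot edge (np.float64(-0.0027607315726291977), np.float64(26.05023132286861))
 foot sides 268 380 -32.4507520892759 33.87201959736544
lamp 0.58 [ 0.6082 -0.202   0.0611] [  -4.2796 -141.7778  200.9541]
sensor 0.57 [0.6807 0.0715 0.0657] [ -7.6879 141.1215 196.3961]
lens_center 0.68 [ 0.6397 -0.0639  0.0718] [ -1.055   -0.182  190.2464]
```

The foot's front face biases my edge reading: the visible edge is the lower one. With that corrected, all cameras agree the original error was about 3.5 mm, so I add another 1.1 mm and set down.

>>> play_rows:
  increments:
    - {"offset": [0.5, 0, 1], "twist": 0, "grip": 0}
    - {"offset": [1.1, 0, 2], "twist": 0, "grip": 0}
    - {"offset": [1.1, 0, 3], "twist": 0, "grip": 0}
    - {"offset": [1.1, 0, 3.5], "twist": 0, "grip": 0}
    - {"offset": [1.1, 0, 3.5], "twist": 0, "grip": 0}

```text
time: 18.63
tool_pos: [0.6377, -0.0632, 0.2586]
tool_rot: [0.0, 0.123, 0.992, -0.0]
contact_force: [0.7, -0.7, -3.0]
gripper_width: 0.126
```

>>> play_rows:
  increments:
    - {"offset": [0, 0, 0.4], "twist": 0, "grip": 0}
    - {"offset": [0, 0, 0.4], "twist": 0, "grip": 0}
    - {"offset": [0, 0, 0.4], "twist": 0, "grip": 0}

```text
time: 18.88
tool_pos: [0.6378, -0.0632, 0.2585]
tool_rot: [0.0, 0.123, 0.992, -0.0]
contact_force: [-0.6, -0.0, -0.4]
gripper_width: 0.134
```

>>> play_rows:
  increments:
    - {"offset": [0, 0, 0.4], "twist": 0, "grip": 0}
    - {"offset": [0, 0, 0.4], "twist": 0, "grip": 0}
    - {"offset": [0, 0, 0.4], "twist": 0, "grip": 0}

```text
time: 19.13
tool_pos: [0.6378, -0.0632, 0.2585]
tool_rot: [0.0, 0.123, 0.992, -0.0]
contact_force: [-2.1, 0.6, 3.4]
gripper_width: 0.133
```

>>> play_rows:
  increments:
    - {"offset": [0, 0, 0], "twist": 0, "grip": 0.18}
    - {"offset": [0, 0, 0], "twist": 0, "grip": 0.25}
    - {"offset": [0, 0, 0], "twist": 0, "grip": 0.4}
    - {"offset": [0, 0, 0], "twist": 0, "grip": 0.55}
    - {"offset": [0, 0, 0], "twist": 0, "grip": 0.7}

```text
time: 19.55
tool_pos: [0.6377, -0.0632, 0.2576]
tool_rot: [-0.0, 0.123, 0.992, 0.0]
contact_force: [0.3, 0.1, 0.4]
gripper_width: 0.669
```

>>> play_rows:
  increments:
    - {"offset": [0, 0, 0], "twist": 0, "grip": 0.75}
    - {"offset": [0, 0, -8], "twist": 0, "grip": 0.75}
    - {"offset": [0, 0, -25], "twist": 0, "grip": 0.75}
    - {"offset": [0, 0, -55], "twist": 0, "grip": 0.75}
    - {"offset": [0, 0, -90], "twist": 0, "grip": 0.75}

```text
time: 19.97
tool_pos: [0.6369, -0.0631, 0.3466]
tool_rot: [-0.002, 0.123, 0.992, 0.0]
contact_force: [1.5, 0.4, 0.4]
gripper_width: 0.751
```

>>> play_rows:
  increments:
    - {"offset": [0, 0, -35], "twist": 0, "grip": 0.75}
    - {"offset": [8, 38, -45], "twist": 0, "grip": 1}
    - {"offset": [16, 76, -45], "twist": 0, "grip": 1}
    - {"offset": [24, 114, -45], "twist": 0, "grip": 1}
    - {"offset": [32, 152, -45], "twist": 0, "grip": 1}

```text
time: 20.38
tool_pos: [0.6436, 0.0933, 0.3945]
tool_rot: [0.001, 0.124, 0.992, 0.0]
contact_force: [0.6, 0.4, 0.6]
gripper_width: 0.998
```

>>> play_rows:
  increments:
    - {"offset": [8, 38, 0], "twist": 0, "grip": 1}
    - {"offset": [16, 76, 0], "twist": 0, "grip": 1}
    - {"offset": [24, 114, 0], "twist": 0, "grip": 1}
    - {"offset": [32, 152, 0], "twist": 0, "grip": 1}
    - {"offset": [40, 190, 0], "twist": 0, "grip": 1}

```text
time: 20.8
tool_pos: [0.6511, 0.288, 0.3937]
tool_rot: [0.0, 0.123, 0.992, 0.0]
contact_force: [-0.5, -0.2, -0.4]
gripper_width: 0.999
```

```bash
python3 - <<'E'
from h import *
s=manip.state(); print(s["time"],s["tool_pos"])
u=np.array([np.cos(np.radians(75.88)),np.sin(np.radians(75.88))]);n=np.array([-u[1],u[0]])
for cam in ("top","scene"):
  for k in range(4):
    im=manip.grab_frame(cam); D={q:[w(cam,r["xyz"]) for r in manip.tip_of(q,cam) if r["p"]>.4] for q in ("lamp","sensor","lens_center")}
    if D["lamp"] and D["sensor"]:
        m=(D["lamp"][0]+D["sensor"][0])/2
        for l in D["lens_center"]:
            d=(l-m)[:2]*1000
            if np.hypot(*d)<50: print(cam,l,"along",d@u,"across",d@n)
  cv2.imwrite(f"pics/{cam}9.png",im)
a=cv2.imread('pics/top9.png')[110:290,190:520];cv2.imwrite('pics/crop9.png',cv2.resize(a,None,fx=2.4,fy=2.4,interpolation=2))
E
```

```text
20.8 [0.6511 0.288  0.3937]
top [ 0.644  -0.0624  0.0667] along 0.5421744845761476 across -2.305368368546575
top [ 0.6449 -0.0642  0.0627] along -0.16879368056895708 across -2.629112785624128
top [ 0.6441 -0.0622  0.0644] along 2.947188288727282 across -0.5434953740999738
scene [ 0.644  -0.0628  0.0611] along -0.48200793412985726 across -0.3194299663160121
scene [ 0.6441 -0.0596  0.0605] along 4.094441134793206 across 0.7830212551206408
scene [ 0.6435 -0.0649  0.0598] along -0.9324797654881541 across -1.3947309007171143
```

View pics/crop9.png

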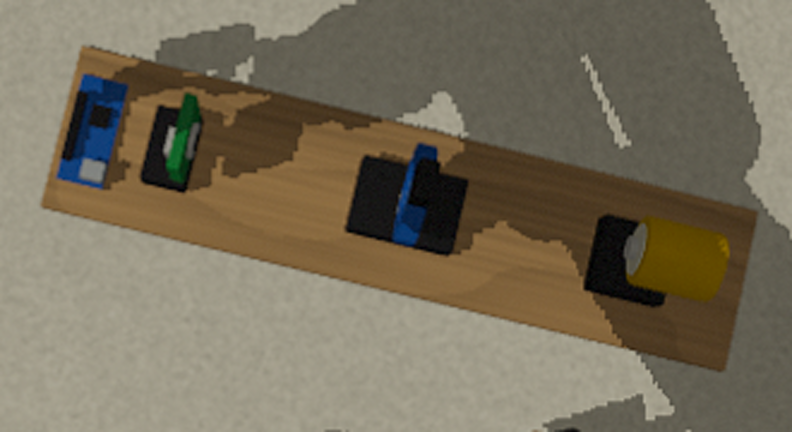

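View pics/scene9.png

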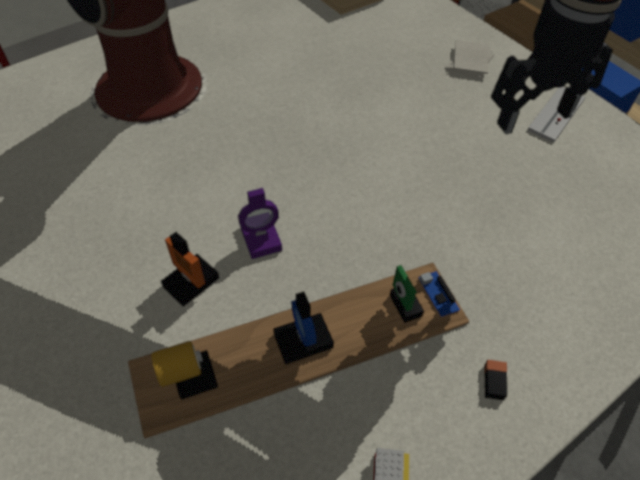

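The lens stands upright at the middle of the board. The mean net offsets are about 1 mm along and 1 mm across, and nothing else moved. Handing in.

```bash
python3 -c "
from plant import manip
print(manip.job_done(), manip.state()['time'])"
```

```text
the job is handed in; nothing more can be done
the job is handed in; nothing more can be done
```

The blue-ringed lens now stands upright on the board, midway between the lamp and the light sensor and facing them. I handed the job in at about 21 s of the 35 s. I gripped it by the tab and set it down. I then regrasped it once, because the first placing sat about 3 mm off the line on the side away from the robot.

**Position:** the last detections from the top and scene cameras averaged about 1 mm off the midpoint, along the board and across it. They scatter by up to 4 mm and did not fully agree: the top camera gave −0.5 to −2.6 mm across, the scene camera −1.4 to +0.8 mm.

**Angle:** the gripper held the lens within about 0.1° of the board's direction. One rough reading from the first placing in the top picture gave 0.8°, and I did not re-measure the angle after the final placing.

**Everything else:** in the final pictures the orange filter and the purple look-alike stand where they were, and the gripper is well clear. The highest wrist force I read was about 4 N.

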